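# Load the desk caddy and hold it up level

## Task

Stand the orange glue stick and the wooden-handled stamp upright in the blue desk caddy, one in each of its two bays (either way round), setting them down rather than dropping them. Then pick up the loaded caddy, raise it about 12 cm clear of the desk and hold it there still and level for three seconds without anything in it falling over; finish while still holding it up. Leave the other things on the desk where they are.

Things in the scene. Friction and masses are not known exactly. Their poses are not given: they have to be found in the camera images.
- caddy: Loose blue open-topped caddy, about 0.4 kg, 240 mm long (x) x 115 wide (y), walls 50 tall, walls and floor 4 thick. Origin: centre of its underside; z up. A wall at x = 0 parts two open bays centred at x = +60 and -60 mm, each 114 x 107 mm inside. At x = 0 two posts (24 mm along x, 6 thick, 150 tall) stand outside the long walls, 127 mm overall in y, and carry a grey bar over the divider.
- caddy_grip (a point): Centre of the caddy's grey carrying bar, 140 mm above the caddy's underside. The bar runs along the caddy's y, 127 mm long, 14 mm wide (along the caddy's x) and 20 mm tall; there is free space under it. Axes as the caddy's. The bar is rigid with the caddy.
- stick_center (a point): Centre (half-way up) of the loose glue stick: upright cylinder 28 mm in diameter (white cap 29 mm), 95 mm tall, orange below and white on the top 29 mm, about 50 g, standing on the desk; its z is up its length. It can topple. It and the stamp start off opposite ends of the caddy (either way round).
- stamp_center (a point): Centre (half-way up) of the loose stamp: 90 mm tall, about 100 g, standing on the desk. Black base 46 mm (its x) x 34 mm (its y) x 22 mm tall, thin steel neck 16 mm in diameter, and a round brown wooden grip 28 mm in diameter from 48 to 90 mm above the desk; z is up.
- mug: White ceramic mug, 80 mm wide, 90 mm tall; origin at the centre of its underside. A bystander, to be left alone.
- stapler: Red and dark steel stapler lying on its base, 130 x 34 x 43 mm, long along its x; origin at the centre of its underside. A bystander, to be left alone.
- calculator: Black desk calculator, 150 x 100 x 21 mm; origin at the centre of its underside. A bystander, to be left alone.
- notes: Block of yellow and green sticky notes, 76 x 76 x 34 mm; origin at the centre of its underside. A bystander, to be left alone.
- pen_cup: Dark steel pen cup, 76 mm wide, 100 mm tall, with three pens fixed in it reaching 150 mm up; origin at the centre of its underside. A bystander, to be left alone.
- eraser: White eraser with a blue sleeve, 60 x 24 x 13 mm; origin at the centre of its underside. A bystander, to be left alone.
Mind the look-alikes: they are no part of the job. Leave any purple or yellow look-alike of the part that bears stamp_center alone. Of the things that look like the part that bears stick_center, the larger one is meant.

How it is judged:
On the way, in this order (a step that is already met when the one before it is completed fails the run):
1. the glue stick and the stamp stand upright and released, one in each bay, with the caddy standing on the desk (((x of stick_center in the frame of caddy between 0.012 and 0.114 m and x of each of stick_center, stamp_center in the frame of caddy above -0.114 m and y of stick_center in the frame of caddy between -0.05 and 0.05 m and z of stick_center in the frame of caddy between 0.0435 and 0.0595 m and angle between each of stick_center, stamp_center's own z axis and vertical below 0.2 rad and contact force between the fingers and stick below 0.1 N and x of stamp_center in the frame of caddy below -0.012 m and x of stamp_center in the frame of caddy below 0.114 m and y of stamp_center in the frame of caddy between -0.05 and 0.05 m and z of stamp_center in the frame of caddy between 0.041 and 0.057 m and contact force between the fingers and stamp below 0.1 N) or (x of stick_center in the frame of caddy between -0.114 and -0.012 m and x of each of stick_center, stamp_center in the frame of caddy below 0.114 m and y of stick_center in the frame of caddy between -0.05 and 0.05 m and z of stick_center in the frame of caddy between 0.0435 and 0.0595 m and angle between each of stick_center, stamp_center's own z axis and vertical below 0.2 rad and contact force between the fingers and stick below 0.1 N and x of stamp_center in the frame of caddy above 0.012 m and x of stamp_center in the frame of caddy above -0.114 m and y of stamp_center in the frame of caddy between -0.05 and 0.05 m and z of stamp_center in the frame of caddy between 0.041 and 0.057 m and contact force between the fingers and stamp below 0.1 N)) and height (world z) of caddy below 0.008 m and angle between caddy's own z axis and vertical below 0.05 rad), for 0.2 s.
2. the loaded caddy is held up clear of the desk, still and level, for two seconds (height (world z) of caddy above 0.09 m and angle between caddy's own z axis and vertical below 0.1 rad and linear speed of caddy below 0.04 m/s and angular speed of caddy below 0.2 rad/s and contact force between the fingers and caddy above 1 N and ((x of stick_center in the frame of caddy between 0.012 and 0.114 m and x of each of stick_center, stamp_center in the frame of caddy above -0.114 m and y of stick_center in the frame of caddy between -0.05 and 0.05 m and z of stick_center in the frame of caddy between 0.0435 and 0.0595 m and angle between each of stick_center, stamp_center's own z axis and vertical below 0.2 rad and contact force between the fingers and stick below 0.1 N and x of stamp_center in the frame of caddy below -0.012 m and x of stamp_center in the frame of caddy below 0.114 m and y of stamp_center in the frame of caddy between -0.05 and 0.05 m and z of stamp_center in the frame of caddy between 0.041 and 0.057 m and contact force between the fingers and stamp below 0.1 N) or (x of stick_center in the frame of caddy between -0.114 and -0.012 m and x of each of stick_center, stamp_center in the frame of caddy below 0.114 m and y of stick_center in the frame of caddy between -0.05 and 0.05 m and z of stick_center in the frame of caddy between 0.0435 and 0.0595 m and angle between each of stick_center, stamp_center's own z axis and vertical below 0.2 rad and contact force between the fingers and stick below 0.1 N and x of stamp_center in the frame of caddy above 0.012 m and x of stamp_center in the frame of caddy above -0.114 m and y of stamp_center in the frame of caddy between -0.05 and 0.05 m and z of stamp_center in the frame of caddy between 0.041 and 0.057 m and contact force between the fingers and stamp below 0.1 N)) and contact force between caddy and mug below 0.3 N and contact force between caddy and stapler below 0.3 N and contact force between caddy and calculator below 0.3 N and contact force between caddy and notes below 0.3 N and contact force between caddy and pen_cup below 0.3 N and contact force between caddy and eraser below 0.3 N), for 2 s.
At the end, for the whole second after the job is handed in: Caddy held by the fingers (over 1 N), underside 90 mm or more above the desk, tilt under 0.1 rad, still (under 0.04 m/s, 0.2 rad/s); stick and stamp in different bays, on the bay floor (within 8 mm), tilt under 0.2 rad, not touched by the fingers; no bystander carries the caddy (all of step 2); the arm keeps its last pose, push and grip.
It fails at once if a bystander was moved more than 25 mm (distance of any of mug, stapler, calculator, notes, pen_cup, eraser from where it was at the start of the episode above 0.025 m).
It fails at once if a bystander was tipped over (angle between any of mug, stapler, calculator, notes, pen_cup, eraser's own z axis and vertical above 0.4 rad).
It fails at once if the glue stick or the stamp was dropped (moves untouched faster than 0.9 m/s, a fall of over 40 mm) ((linear speed of stick above 0.9 m/s and contact force between the fingers and stick below 0.01 N) or (linear speed of stamp above 0.9 m/s and contact force between the fingers and stamp below 0.01 N)).
It also fails if it takes over 72 s, if anything falls off the work surface, if the arm or the gripper's body presses on something with over 40 N, if the wrist force passes 120 N, or if a joint passes its speed limit or range.

## Robot

A 6-joint arm with a two-finger parallel gripper is mounted at the origin on the work surface. World frame = base frame: x ahead of the robot, y to its left, z up, the work surface at z = 0. Lengths are in m, angles in rad, forces in N, time in s.
With the tool pointing down it reaches from about 0.25 to 0.775 m from the base axis. Payload 4 kg.
Tool frame: the origin (TCP) lies at the very end of the fingers, on their centre line; the grasp point (between the pads) lies 19 mm behind it; y points along the fingers, x is the direction in which the jaws open and shut, and the axes are right-handed (so a half turn about y gives the same grasp; the last joint's range is limited). The gripper opens to 94 mm and grips with 3 to 60 N. Pads are 16 mm wide; open, the fingers measure 119 mm over their backs; the gripper's body (75 mm by 177 mm) begins 78 mm behind the grasp point.
Start: joints at [1.128, 0.087, 1.371, -0, 1.684, -0.103], TCP at [0.183, 0.519, 0.206] pointing down, gripper open.
Joint ranges: [-3.1, 3.1], [-0.76, 2.03], [0.27, 2.55], [-1.08, 4.22], [0.17, 2.65], [-2.57, 2.57]. Speed limits (rad/s): [2.79, 2.79, 3.14, 3.14, 3.14, 3.14].

## Interface

Orientations are given as [roll, pitch, yaw] about the fixed x, y, z axes, in that order (R = Rz(yaw) Ry(pitch) Rx(roll)).
In Python, from bench import robot, snapshot, workorder gives the robot as it stands.
- The arm moves only by the tool play_rows, never from a script. Its argument "steps" is a list of rows, each an object of numbers: "x", "y", "z": the shift along the world's x, y, z in m; "rx", "ry", "rz": the turn, a rotation vector about the world's x, y, z in rad; "hand": the finger opening in m, from 0 to 0.094. A call has 1 to 8 rows; each row shifts and turns the commanded pose from where the row before left it; what a row does not reach is not made up. A row lasts 1/8 s, in which the tool goes at most 62.5 mm and 10.7 degrees, less where a joint would pass 70% of its speed; a pose out of reach is approached as far as the arm can. A call is refused whole if a number of a shift passes 0.0625 or a number of a turn 0.188, either way. A call with a gripper value outside its range is refused whole. The fingers move at their own pace and stop on an object; the grip force is fixed at half the most. Time passes only in rows, so rows that do not move let the fingers close. It gives the time, the measured TCP pose, the force and the opening at its end, in the units of the state.
- robot.get_obs(): the state, without advancing time (a new reading comes with each control period).
- snapshot(name): name is "scene" or "top"; returns a dict with "color" (420x560x3 uint8, red, green, blue), "range_z" (420x560 float32, m along the optical axis (not along the pixel's ray), 0 where there is no reading), "fov_y" (degrees; the focal length in pixels is half the picture's height over the tangent of half this angle, whatever the lens; pixels are square), "cx", "cy" (the principal point, pixels), "k1" (the pictures are not rectified: a ray, as slopes to the right and down, at radius r is drawn at 1 + k1 r^2 times it, then the intrinsics apply), "T" (4x4, takes a point from camera to world coordinates). Camera axes: x right, y down, z forward; pixel columns grow to the right and rows downward; lengths in m; the calibration is good to about 2 mm. A picture is of the moment at which its call begins.
- workorder.close_job(): hands the job in, once; it reports no verdict.
The state is a dict: "time": time; "joint_positions": joint angles; "qvel": joint speeds; "joint_torque": joint torques, N m; "tool_pos": TCP position; "ee_rot": TCP orientation; "wrist_force": force on the tool from outside, world axes, zero at the start; "wrist_torque": the same for the moment, N m; "width": finger opening in m.
Only numpy, scipy, OpenCV 4.12 (cv2) and the standard library are available. Lean on these libraries where they do the work, as an engineer would, in place of code of your own. Each camera call takes 0.05 s, during which the arm holds its last target.

## Working session

There is one attempt and no reset: what is moved stays moved. The work goes in short steps, Python scripts to look and compute and a tool call to move; the robot and the scene stay as the last step left them, time stands still between calls to the robot, and variables do not carry over. Pictures are saved under pics/ and viewed, and the job is handed in when it is done.

Besides the shell and the picture viewer there is one more tool, called after "Call:" as name([rows], argument=value, ...), one row to a line, values as JSON. play_rows: Moves the arm, as the interface text tells. Its arguments: {"type":"object","properties":{"steps":{"type":"array"}},"required":["steps"]}

```bash
mkdir -p pics; ls; cat > h.py <<'E'
import numpy as np, cv2
from bench import robot, snapshot, workorder
def snap(n):
    return snapshot(n)
def K(s):
    f=210/np.tan(np.radians(s['fov_y'])/2); return f
def ray(s,u,v):
    f=K(s); cam=np.array([[f,0,s['cx']],[0,f,s['cy']],[0,0,1.]])
    # drawn = r*(1+k1 r^2): matches OpenCV radial model
    p=cv2.undistortPoints(np.array([[[u,v]]],float),cam,np.array([s['k1'],0,0,0,0.]))[0,0]
    T=np.array(s['T']); return T[:3,3], T[:3,:3]@np.array([p[0],p[1],1.])
def onplane(s,u,v,z):
    o,d=ray(s,u,v); return o+d*(z-o[2])/d[2]
def cloud(s):
    f=K(s); cam=np.array([[f,0,s['cx']],[0,f,s['cy']],[0,0,1.]])
    vv,uu=np.mgrid[0:420,0:560].astype(float)
    p=cv2.undistortPoints(np.stack([uu,vv],-1).reshape(-1,1,2),cam,np.array([s['k1'],0,0,0,0.])).reshape(420,560,2)
    z=s['range_z'].astype(float); P=np.stack([p[...,0]*z,p[...,1]*z,z],-1)
    T=np.array(s['T']); W=P@T[:3,:3].T+T[:3,3]; W[z==0]=np.nan; return W
E
python3 - <<'E'
from h import *
o=robot.get_obs(); print({k:np.round(v,3).tolist() for k,v in o.items()})
for n in('scene','top'):
    s=snap(n); print(n,s['fov_y'],s['cx'],s['cy'],s['k1'],np.round(s['T'],3).tolist())
    cv2.imwrite(f'pics/{n}0.png',cv2.resize(s['color'][...,::-1],(784,588)))
E
```

```text
pics
{'time': 0.0, 'joint_positions': [1.128, 0.088, 1.372, -0.0, 1.684, -0.103], 'qvel': [0.001, -0.001, 0.0, 0.0, 0.002, 0.0], 'joint_torque': [0.0, -34.018, -30.243, 0.072, 0.033, -0.0], 'tool_pos': [0.183, 0.518, 0.204], 'ee_rot': [-1.571, 0.002, 1.231], 'wrist_force': [0.645, -0.006, -0.543], 'wrist_torque': [0.015, 0.042, -0.018], 'width': 0.094}
scene 47.76947362172301 280.5021980335514 206.80201374841548 -0.035251970885963324 [[-0.842, 0.344, -0.415, 1.04], [0.539, 0.534, -0.651, 0.777], [-0.002, -0.772, -0.635, 0.899], [0.0, 0.0, 0.0, 1.0]]
top 47.221463770967404 279.54442991953505 208.46424726011782 -0.03546893046951641 [[-0.01, -0.995, 0.099, 0.456], [-1.0, 0.011, 0.008, -0.032], [-0.009, -0.099, -0.995, 1.193], [0.0, 0.0, 0.0, 1.0]]
```

View pics/scene0.png

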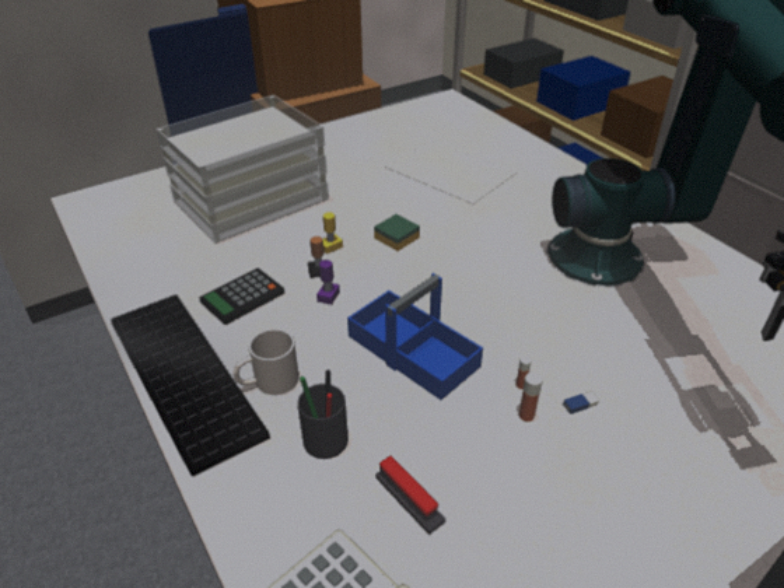

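View pics/top0.png

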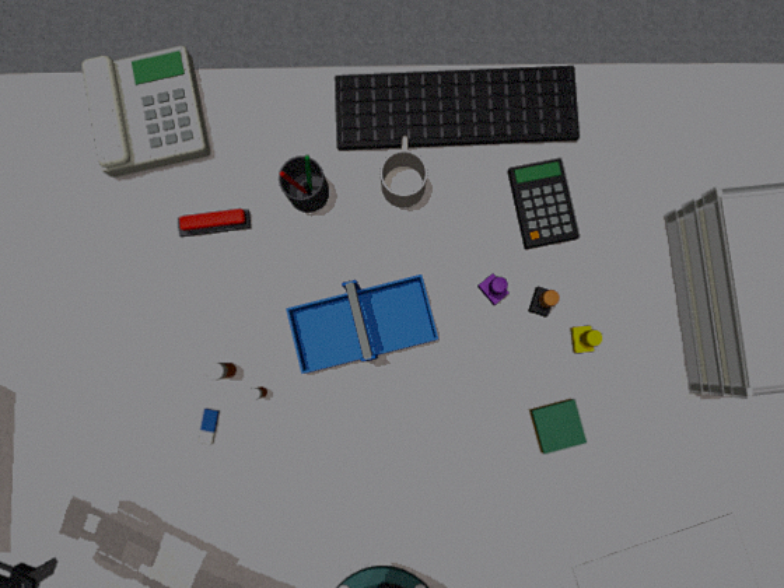

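In the top view (784-wide copy), the caddy centre is at about (362,322), the large stick at (228,371) and a smaller one beside it at (258,392). The brown stamp is at (545,300), between the purple (495,289) and yellow (588,339) look-alikes. Next I'll measure them.

```bash
cat > meas.py <<'E'
from h import *
s=snap('top'); W=cloud(s); np.save('Wtop.npy',W)
hsv=cv2.cvtColor(s['color'],cv2.COLOR_RGB2HSV)
def roi(u0,v0,u1,v1):
    m=np.zeros((420,560),bool); m[int(v0/1.4):int(v1/1.4),int(u0/1.4):int(u1/1.4)]=1; return m
print('desk z', np.nanmedian(W[roi(440,380,500,500)][:,2]))
Z=W[...,2]
def rep(name,m):
    P=W[m]; P=P[~np.isnan(P[:,0])]
    if len(P)<4: print(name,len(P)); return
    c,(w,h),a=cv2.minAreaRect((P[:,:2]*1000).astype(np.float32))
    print(name,len(P),'mean',np.round(P.mean(0),4),'zmax',np.round(np.percentile(P[:,2],[5,50,95]),3),'rect',np.round(c,1),round(w,1),round(h,1),round(a,1))
rep('stick top',roi(205,350,250,392)&(Z>.088)&(Z<.105))
rep('small top',roi(248,380,275,405)&(Z>.02))
rep('eraser',roi(195,400,225,450)&(Z>.006))
rep('stamp top',roi(525,280,565,325)&(Z>.08))
rep('stamp base',roi(520,280,565,325)&(Z>.012)&(Z<.03))
rep('purple',roi(470,265,515,310)&(Z>.01)); rep('purple top',roi(470,265,515,310)&(Z>.08))
rep('yellow',roi(566,318,608,360)&(Z>.01)); rep('yellow top',roi(566,318,608,360)&(Z>.08))
rep('notes',roi(520,395,592,458)&(Z>.02)); rep('calc',roi(500,150,585,255)&(Z>.01))
rep('mug',roi(370,130,435,212)&(Z>.07)); rep('pencup',roi(270,150,335,215)&(Z>.07)); rep('stapler',roi(170,200,255,240)&(Z>.02))
R=roi(280,265,445,380)
rep('caddy rim',R&(Z>.04)&(Z<.056)); rep('bar',R&(Z>.13)&(Z<.16)); rep('caddy',R&(Z>.03)&(Z<.056))
rep('all caddy floor',R&(Z>.001)&(Z<.01))
E
python3 meas.py
```

```text
desk z 9.856969446775388e-06
stick top 130 mean [0.4401 0.2678 0.0948] zmax [0.091 0.095 0.099] rect [439.3 268.5] 27.5 27.4 89.0
small top 88 mean [0.4014 0.2068 0.059 ] zmax [0.028 0.066 0.068] rect [400.7 208.6] 18.4 20.2 47.2
eraser 255 mean [0.343  0.2992 0.0131] zmax [0.009 0.013 0.017] rect [338.1 303.4] 31.1 68.5 78.5
stamp top 118 mean [ 0.5544 -0.2848  0.0892] zmax [0.085 0.089 0.094] rect [ 554.3 -285.7] 25.6 27.3 0.7
stamp base 161 mean [ 0.551  -0.2791  0.0212] zmax [0.016 0.021 0.026] rect [ 554.9 -285.5] 34.2 46.9 72.1
purple 303 mean [ 0.5749 -0.1975  0.0503] zmax [0.017 0.025 0.092] rect [ 577.3 -200.8] 45.8 34.8 39.0
purple top 112 mean [ 0.5767 -0.1998  0.0895] zmax [0.084 0.09  0.093] rect [ 577.3 -200. ] 25.6 25.8 71.7
yellow 341 mean [ 0.4872 -0.3502  0.049 ] zmax [0.017 0.025 0.091] rect [ 488.  -353.7] 46.2 34.4 2.6
yellow top 114 mean [ 0.4877 -0.3533  0.0888] zmax [0.084 0.089 0.092] rect [ 487.8 -353.8] 26.7 25.0 11.1
notes 1051 mean [ 0.3396 -0.3037  0.0336] zmax [0.029 0.034 0.037] rect [ 338.6 -305.8] 77.3 77.5 13.9
calc 2383 mean [ 0.7301 -0.2937  0.0187] zmax [0.014 0.019 0.023] rect [ 731.6 -294.9] 150.8 101.4 10.4
mug 335 mean [ 0.774  -0.0445  0.0845] zmax [0.072 0.087 0.093] rect [775.  -49.4] 79.4 97.5 54.4
pencup 451 mean [0.7587 0.127  0.0977] zmax [0.073 0.097 0.141] rect [758.4 127. ] 74.8 74.8 38.6
stapler 510 mean [0.703  0.2904 0.0415] zmax [0.035 0.042 0.046] rect [704.7 292.5] 27.9 115.2 6.4
caddy rim 545 mean [0.5207 0.033  0.0492] zmax [0.043 0.05  0.053] rect [517.   29.6] 119.0 240.4 13.8
bar 419 mean [0.5177 0.0293 0.1493] zmax [0.145 0.15  0.153] rect [517.8  29.5] 126.9 22.9 13.7
caddy 625 mean [0.522  0.0359 0.0475] zmax [0.035 0.049 0.053] rect [517.   29.6] 119.0 240.4 13.8
all caddy floor 4800 mean [0.5206 0.0308 0.0038] zmax [0.001 0.003 0.007] rect [524.   32.8] 290.5 201.7 89.4
```

Call:
play_rows([
  {"x": 0.03, "y": -0.03, "rz": -0.12, "hand": 0.07},
  {"x": 0.03, "y": -0.03, "rz": -0.12, "hand": 0.07},
  {"x": 0.03, "y": -0.03, "rz": -0.12, "hand": 0.07},
  {"x": 0.03, "y": -0.03, "rz": -0.12, "hand": 0.07},
  {"x": 0.03, "y": -0.03, "rz": -0.12, "hand": 0.07},
  {"x": 0.03, "y": -0.03, "rz": -0.12, "hand": 0.07},
  {"x": 0.03, "y": -0.03, "rz": -0.12, "hand": 0.07},
  {"x": 0.03, "y": -0.03, "rz": -0.12, "hand": 0.07},
])

```text
schema error: expected keys x, y, z, rx, ry, rz, hand
```

```bash
python3 - <<'E'
from h import *
s=snap('scene'); W=cloud(s)
m=np.zeros((420,560),bool); m[262:305,365:395]=1
hsv=cv2.cvtColor(s['color'],cv2.COLOR_RGB2HSV)
P=W[m&(W[...,2]>.02)&(W[...,2]<.11)&(W[...,0]<.47)&(W[...,1]>.235)]; print(len(P),P.mean(0),P.min(0),P.max(0))
# camera dir horizontally from stick
c=s['T'][:2,3]; print(c)
o=P[(P[:,2]<.09)]; 
d=c-np.array([.4395,.268]); d/=np.linalg.norm(d); n=np.array([-d[1],d[0]])
print('near extent',np.percentile(o[:,:2]@d,[95,100])-.014,'lateral',np.percentile(o[:,:2]@n,[2,98]).mean(),' expected',np.array([.4395,.268])@d,np.array([.4395,.268])@n)
st=robot.get_obs(); print(st['tool_pos'],st['ee_rot'])
E
```

```text
347 [0.44824207 0.27472186 0.06729264] [0.42977106 0.25497775 0.02055939] [0.45801823 0.28555852 0.09826319]
[1.03981007 0.77673112]
near extent [0.51264131 0.51413413] lateral -0.0802394857965167  expected 0.5085609116589177 -0.0796871955376175
[0.18317469 0.51826049 0.20474079] [-1.57067491e+00  1.34240722e-03  1.23104794e+00]
```

The scene camera puts the stick within about 4 mm of the top-view position. Every row needs all seven keys, so I'll resend it that way.

Call:
play_rows([
  {"x": 0.032, "y": -0.031, "z": 0, "rx": 0, "ry": 0, "rz": -0.124, "hand": 0.07},
  {"x": 0.032, "y": -0.031, "z": 0, "rx": 0, "ry": 0, "rz": -0.124, "hand": 0.07},
  {"x": 0.032, "y": -0.031, "z": 0, "rx": 0, "ry": 0, "rz": -0.124, "hand": 0.07},
  {"x": 0.032, "y": -0.031, "z": 0, "rx": 0, "ry": 0, "rz": -0.124, "hand": 0.07},
  {"x": 0.032, "y": -0.031, "z": 0, "rx": 0, "ry": 0, "rz": -0.124, "hand": 0.07},
  {"x": 0.032, "y": -0.031, "z": 0, "rx": 0, "ry": 0, "rz": -0.124, "hand": 0.07},
  {"x": 0.032, "y": -0.032, "z": 0, "rx": 0, "ry": 0, "rz": -0.124, "hand": 0.07},
  {"x": 0.032, "y": -0.032, "z": 0, "rx": 0, "ry": 0, "rz": -0.124, "hand": 0.07},
])

```text
time: 1.2
tool_pos: [0.4401, 0.2674, 0.2053]
ee_rot: [-1.571, 0.0, 0.235]
wrist_force: [1.0, 0.2, -0.1]
width: 0.0701
```

Call:
play_rows([
  {"x": 0, "y": 0.001, "z": -0.03, "rx": 0, "ry": 0, "rz": 0, "hand": 0.07},
  {"x": 0, "y": 0, "z": -0.03, "rx": 0, "ry": 0, "rz": 0, "hand": 0.07},
  {"x": 0, "y": 0, "z": -0.03, "rx": 0, "ry": 0, "rz": 0, "hand": 0.07},
  {"x": 0, "y": 0, "z": -0.025, "rx": 0, "ry": 0, "rz": 0, "hand": 0.07},
  {"x": 0, "y": 0, "z": -0.02, "rx": 0, "ry": 0, "rz": 0, "hand": 0.07},
  {"x": 0, "y": 0, "z": -0.01, "rx": 0, "ry": 0, "rz": 0, "hand": 0.07},
  {"x": 0, "y": 0, "z": 0, "rx": 0, "ry": 0, "rz": 0, "hand": 0.05},
  {"x": 0, "y": 0, "z": 0, "rx": 0, "ry": 0, "rz": 0, "hand": 0.04},
])

```text
time: 2.2
tool_pos: [0.44, 0.2699, 0.0615]
ee_rot: [-1.57, -0.002, 0.239]
wrist_force: [0.1, 1.3, -1.2]
width: 0.0536
```

```bash
python3 - <<'E'
from h import *
s=snap('scene'); cv2.imwrite('pics/s1.png',cv2.resize(s['color'][200:350,300:460,::-1],None,fx=4,fy=4,interpolation=cv2.INTER_CUBIC))
E
```

```text
(no output)
```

View pics/s1.png

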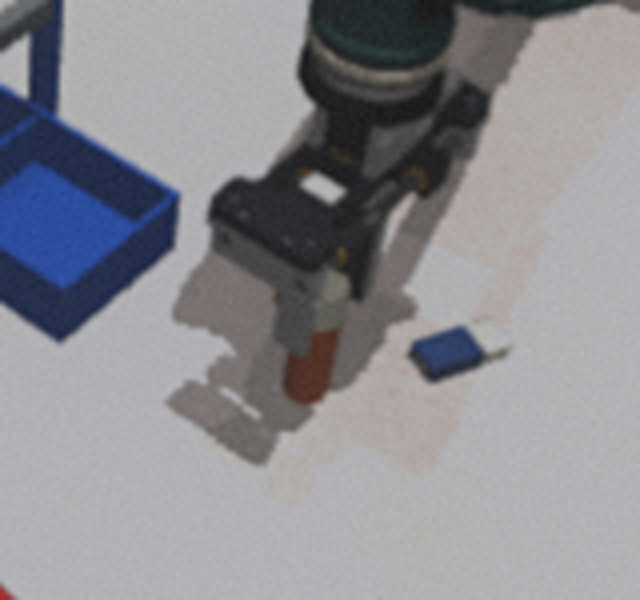

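The stick (at about (310,360) in the crop) stands between the fingers, so I'll close.

Call:
play_rows([
  {"x": 0, "y": 0, "z": 0, "rx": 0, "ry": 0, "rz": 0, "hand": 0.036},
  {"x": 0, "y": 0, "z": 0, "rx": 0, "ry": 0, "rz": 0, "hand": 0.033},
  {"x": 0, "y": 0, "z": 0, "rx": 0, "ry": 0, "rz": 0, "hand": 0.03},
  {"x": 0, "y": 0, "z": 0, "rx": 0, "ry": 0, "rz": 0, "hand": 0.01},
  {"x": 0, "y": 0, "z": 0, "rx": 0, "ry": 0, "rz": 0, "hand": 0.01},
  {"x": 0, "y": 0, "z": 0, "rx": 0, "ry": 0, "rz": 0, "hand": 0.01},
])

```text
time: 3.0
tool_pos: [0.4394, 0.2696, 0.0606]
ee_rot: [-1.571, -0.0, 0.239]
wrist_force: [-0.3, -0.3, 1.1]
width: 0.0288
```

Call:
play_rows([
  {"x": 0, "y": 0, "z": 0.015, "rx": 0, "ry": 0, "rz": 0, "hand": 0.01},
  {"x": 0, "y": 0, "z": 0.035, "rx": 0, "ry": 0, "rz": 0, "hand": 0.01},
  {"x": 0, "y": 0, "z": 0.035, "rx": 0, "ry": 0, "rz": 0, "hand": 0.01},
  {"x": 0.012, "y": -0.035, "z": 0.005, "rx": 0, "ry": 0, "rz": 0, "hand": 0.01},
  {"x": 0.015, "y": -0.04, "z": 0, "rx": 0, "ry": 0, "rz": 0, "hand": 0.01},
  {"x": 0.015, "y": -0.04, "z": 0, "rx": 0, "ry": 0, "rz": 0, "hand": 0.01},
  {"x": 0.013, "y": -0.04, "z": 0, "rx": 0, "ry": 0, "rz": 0, "hand": 0.01},
  {"x": 0.008, "y": -0.0245, "z": 0, "rx": 0, "ry": 0, "rz": 0, "hand": 0.01},
])

```text
time: 4.0
tool_pos: [0.5029, 0.0883, 0.1515]
ee_rot: [-1.571, -0.001, 0.237]
wrist_force: [-0.2, -0.1, 0.5]
width: 0.0285
```

Call:
play_rows([
  {"x": 0, "y": 0, "z": -0.02, "rx": 0, "ry": 0, "rz": 0, "hand": 0.01},
  {"x": 0, "y": 0, "z": -0.025, "rx": 0, "ry": 0, "rz": 0, "hand": 0.01},
  {"x": 0, "y": 0, "z": -0.02, "rx": 0, "ry": 0, "rz": 0, "hand": 0.01},
  {"x": 0, "y": 0, "z": -0.01, "rx": 0, "ry": 0, "rz": 0, "hand": 0.01},
  {"x": 0, "y": 0, "z": -0.005, "rx": 0, "ry": 0, "rz": 0, "hand": 0.01},
  {"x": 0, "y": 0, "z": -0.002, "rx": 0, "ry": 0, "rz": 0, "hand": 0.01},
  {"x": 0, "y": 0, "z": 0, "rx": 0, "ry": 0, "rz": 0, "hand": 0.01},
])

```text
time: 4.88
tool_pos: [0.5028, 0.0901, 0.0692]
ee_rot: [-1.571, -0.001, 0.239]
wrist_force: [-0.1, -1.0, -0.2]
width: 0.0284
```

```bash
python3 - <<'E'
from h import *
s=snap('scene'); cv2.imwrite('pics/s2.png',cv2.resize(s['color'][180:330,220:380,::-1],None,fx=4,fy=4,interpolation=cv2.INTER_CUBIC))
E
```

```text
(no output)
```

View pics/s2.png

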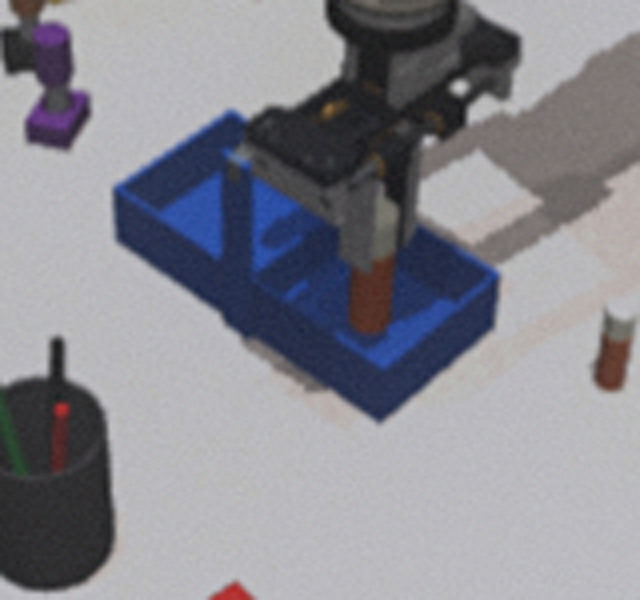

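The orange stick (370,290 in the crop) is inside the bay, about 5 mm above the floor by the numbers. I'll lower the rest of the way slowly.

Call:
play_rows([
  {"x": 0, "y": 0, "z": -0.002, "rx": 0, "ry": 0, "rz": 0, "hand": 0.01},
  {"x": 0, "y": 0, "z": -0.001, "rx": 0, "ry": 0, "rz": 0, "hand": 0.01},
  {"x": 0, "y": 0, "z": 0, "rx": 0, "ry": 0, "rz": 0, "hand": 0.01},
])

```text
time: 5.3
tool_pos: [0.5022, 0.0901, 0.0654]
ee_rot: [-1.571, 0.0, 0.239]
wrist_force: [-0.4, -0.8, -1.0]
width: 0.0287
```

Call:
play_rows([
  {"x": 0, "y": 0, "z": -0.001, "rx": 0, "ry": 0, "rz": 0, "hand": 0.01},
  {"x": 0, "y": 0, "z": 0, "rx": 0, "ry": 0, "rz": 0, "hand": 0.01},
  {"x": 0, "y": 0, "z": 0, "rx": 0, "ry": 0, "rz": 0, "hand": 0.01},
])

```text
time: 5.68
tool_pos: [0.5024, 0.0901, 0.0646]
ee_rot: [-1.571, -0.0, 0.239]
wrist_force: [0.5, 0.3, 0.6]
width: 0.0284
```

Call:
play_rows([
  {"x": 0, "y": 0, "z": -0.001, "rx": 0, "ry": 0, "rz": 0, "hand": 0.01},
  {"x": 0, "y": 0, "z": 0, "rx": 0, "ry": 0, "rz": 0, "hand": 0.01},
  {"x": 0, "y": 0, "z": 0, "rx": 0, "ry": 0, "rz": 0, "hand": 0.01},
])

```text
time: 6.05
tool_pos: [0.5026, 0.09, 0.0646]
ee_rot: [-1.571, -0.001, 0.239]
wrist_force: [-1.9, -0.4, 5.7]
width: 0.0283
```

```bash
python3 - <<'E'
from h import *
for i in range(4): s=snap('top'); o=robot.get_obs(); print(o['tool_pos'][2],o['wrist_force'])
E
```

```text
0.06455444657002365 [-1.40030022 -0.18948859  4.72704027]
0.0645764372323376 [-1.5271017   0.38000055  5.34472853]
0.06456384169048088 [-1.59989717  0.26721014  5.80115205]
0.06455199509374254 [-1.290394   -0.18046521  4.46930243]
```

The wrist reads about 5 N upward and the TCP has stopped at 64.6 mm, so the stick is on the floor. I'll release it, then rise.

Call:
play_rows([
  {"x": 0, "y": 0, "z": 0, "rx": 0, "ry": 0, "rz": 0, "hand": 0.03},
  {"x": 0, "y": 0, "z": 0, "rx": 0, "ry": 0, "rz": 0, "hand": 0.04},
  {"x": 0, "y": 0, "z": 0, "rx": 0, "ry": 0, "rz": 0, "hand": 0.05},
  {"x": 0, "y": 0, "z": 0, "rx": 0, "ry": 0, "rz": 0, "hand": 0.06},
  {"x": 0, "y": 0, "z": 0, "rx": 0, "ry": 0, "rz": 0, "hand": 0.06},
  {"x": 0, "y": 0, "z": 0.02, "rx": 0, "ry": 0, "rz": 0, "hand": 0.06},
  {"x": 0, "y": 0, "z": 0.04, "rx": 0, "ry": 0, "rz": 0, "hand": 0.06},
  {"x": 0, "y": 0, "z": 0.05, "rx": 0, "ry": 0, "rz": 0, "hand": 0.06},
])

```text
time: 7.25
tool_pos: [0.5014, 0.09, 0.1734]
ee_rot: [-1.57, 0.003, 0.239]
wrist_force: [0.7, -0.5, -0.3]
width: 0.06
```

Call:
play_rows([
  {"x": 0, "y": 0, "z": 0.04, "rx": 0, "ry": 0, "rz": 0, "hand": 0.065},
  {"x": 0.006, "y": -0.045, "z": 0, "rx": 0, "ry": 0, "rz": 0, "hand": 0.065},
  {"x": 0.007, "y": -0.055, "z": 0, "rx": 0, "ry": 0, "rz": 0, "hand": 0.065},
  {"x": 0.008, "y": -0.055, "z": 0, "rx": 0, "ry": 0, "rz": 0, "hand": 0.065},
  {"x": 0.008, "y": -0.055, "z": 0, "rx": 0, "ry": 0, "rz": 0, "hand": 0.065},
  {"x": 0.008, "y": -0.055, "z": 0, "rx": 0, "ry": 0, "rz": 0, "hand": 0.065},
  {"x": 0.008, "y": -0.055, "z": 0, "rx": 0, "ry": 0, "rz": 0, "hand": 0.065},
  {"x": 0.007, "y": -0.0555, "z": 0, "rx": 0, "ry": 0, "rz": 0, "hand": 0.065},
])

```text
time: 8.25
tool_pos: [0.5544, -0.2872, 0.2134]
ee_rot: [-1.571, -0.0, 0.239]
wrist_force: [0.2, -1.0, 0.4]
width: 0.0651
```

```bash
python3 - <<'E'
from h import *
s=snap('scene'); cv2.imwrite('pics/s3.png',cv2.resize(s['color'][130:300,180:380,::-1],None,fx=3.5,fy=3.5,interpolation=cv2.INTER_CUBIC))
s=snap('top');W=cloud(s);Z=W[...,2]
d=np.hypot(W[...,0]-.503,W[...,1]-.09)
m=(d<.05)&(Z>.09)&(Z<.11); P=W[m]; print(len(P),cv2.minAreaRect((P[:,:2]*1000).astype(np.float32)),np.percentile(P[:,2],[10,50,90]))
m=(Z>.135)&(Z<.155)&(np.hypot(W[...,0]-.5175,W[...,1]-.0295)<.075);P=W[m];print('bar',len(P),cv2.minAreaRect((P[:,:2]*1000).astype(np.float32)))
E
```

```text
121 ((502.46533203125, 88.9415283203125), (28.016931533813477, 25.264034271240234), 89.70140075683594) [0.09576403 0.09901881 0.10149132]
bar 414 ((517.6823120117188, 29.75839614868164), (126.7619857788086, 22.724018096923828), 13.38415813446045)
```

View pics/s3.png

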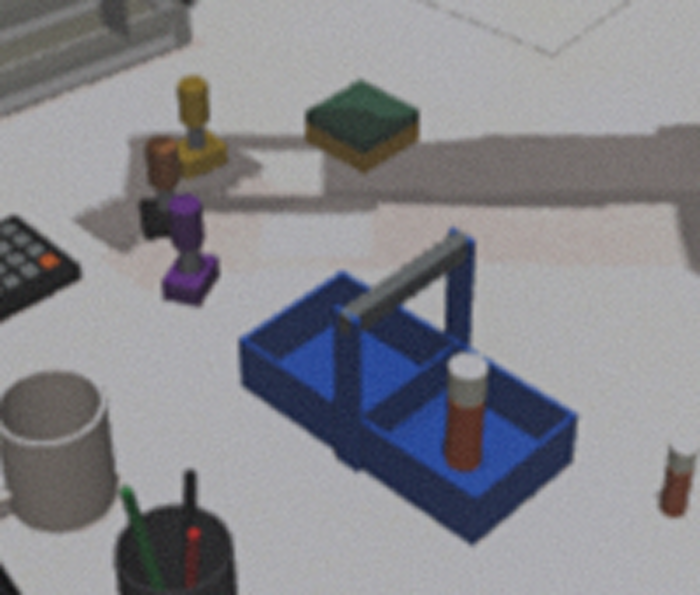

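The stick stands upright in the near bay (465,410 in the crop). Its top is at 99 mm, as expected, and the caddy hasn't moved. Next is lowering onto the stamp.

Call:
play_rows([
  {"x": 0, "y": 0.0015, "z": -0.03, "rx": 0, "ry": 0, "rz": 0, "hand": 0.065},
  {"x": 0, "y": 0, "z": -0.04, "rx": 0, "ry": 0, "rz": 0, "hand": 0.065},
  {"x": 0, "y": 0, "z": -0.035, "rx": 0, "ry": 0, "rz": 0, "hand": 0.065},
  {"x": 0, "y": 0, "z": -0.025, "rx": 0, "ry": 0, "rz": 0, "hand": 0.065},
  {"x": 0, "y": 0, "z": -0.015, "rx": 0, "ry": 0, "rz": 0, "hand": 0.065},
  {"x": 0, "y": 0, "z": -0.01, "rx": 0, "ry": 0, "rz": 0, "hand": 0.065},
  {"x": 0, "y": 0, "z": 0, "rx": 0, "ry": 0, "rz": 0, "hand": 0.05},
  {"x": 0, "y": 0, "z": 0, "rx": 0, "ry": 0, "rz": 0, "hand": 0.045},
])

```text
time: 9.35
tool_pos: [0.5551, -0.2843, 0.0598]
ee_rot: [-1.572, -0.002, 0.239]
wrist_force: [1.0, -0.7, -0.4]
width: 0.0481
```

```bash
python3 - <<'E'
from h import *
s=snap('scene'); cv2.imwrite('pics/s4.png',cv2.resize(s['color'][110:230,180:330,::-1],None,fx=5,fy=5,interpolation=cv2.INTER_CUBIC))
E
```

```text
(no output)
```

View pics/s4.png

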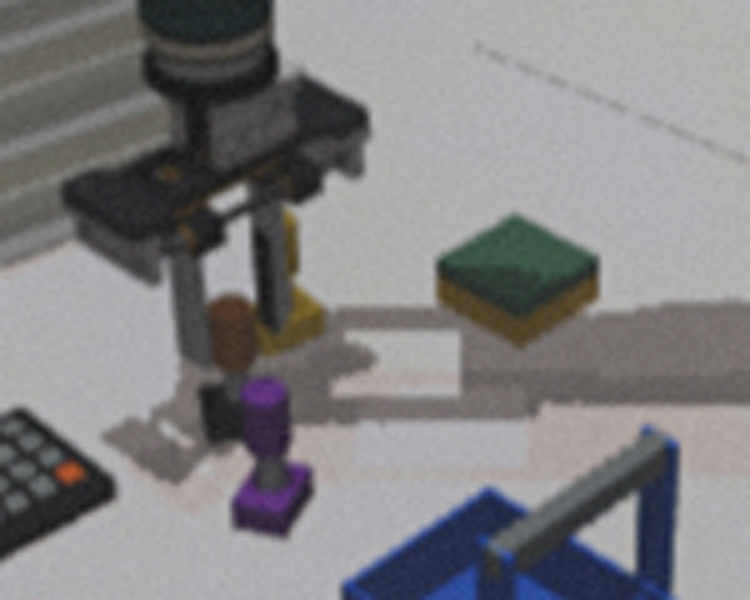

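The brown grip (232,335 in the crop) is between the fingers, and the look-alikes are clear of them. Closing now.

Call:
play_rows([
  {"x": 0, "y": -0.0005, "z": -0.002, "rx": 0, "ry": 0, "rz": 0, "hand": 0.04},
  {"x": 0, "y": 0, "z": 0, "rx": 0, "ry": 0, "rz": 0, "hand": 0.036},
  {"x": 0, "y": 0, "z": 0, "rx": 0, "ry": 0, "rz": 0, "hand": 0.033},
  {"x": 0, "y": 0, "z": 0, "rx": 0, "ry": 0, "rz": 0, "hand": 0.03},
  {"x": 0, "y": 0, "z": 0, "rx": 0, "ry": 0, "rz": 0, "hand": 0.01},
  {"x": 0, "y": 0, "z": 0, "rx": 0, "ry": 0, "rz": 0, "hand": 0.01},
  {"x": 0, "y": 0, "z": 0, "rx": 0, "ry": 0, "rz": 0, "hand": 0.01},
])

```text
time: 10.28
tool_pos: [0.5544, -0.2844, 0.0565]
ee_rot: [-1.571, -0.0, 0.239]
wrist_force: [1.0, 0.4, -0.9]
width: 0.0276
```

Call:
play_rows([
  {"x": 0, "y": 0, "z": 0.015, "rx": 0, "ry": 0, "rz": 0, "hand": 0.01},
  {"x": 0, "y": 0, "z": 0.035, "rx": 0, "ry": 0, "rz": 0, "hand": 0.01},
  {"x": 0, "y": 0, "z": 0.04, "rx": 0, "ry": 0, "rz": 0, "hand": 0.01},
  {"x": 0, "y": 0, "z": 0.03, "rx": 0, "ry": 0, "rz": 0, "hand": 0.01},
  {"x": 0, "y": 0, "z": 0, "rx": 0, "ry": 0, "rz": 0, "hand": 0.01},
])

```text
time: 10.9
tool_pos: [0.5559, -0.2855, 0.181]
ee_rot: [-1.577, -0.006, 0.239]
wrist_force: [0.3, -0.6, -1.2]
width: 0.0274
```

Call:
play_rows([
  {"x": -0.002, "y": 0.025, "z": 0, "rx": 0, "ry": 0, "rz": 0, "hand": 0.01},
  {"x": -0.004, "y": 0.04, "z": 0, "rx": 0, "ry": 0, "rz": 0, "hand": 0.01},
  {"x": -0.004, "y": 0.045, "z": 0, "rx": 0, "ry": 0, "rz": 0, "hand": 0.01},
  {"x": -0.004, "y": 0.045, "z": 0, "rx": 0, "ry": 0, "rz": 0, "hand": 0.01},
  {"x": -0.004, "y": 0.045, "z": 0, "rx": 0, "ry": 0, "rz": 0, "hand": 0.01},
  {"x": -0.003, "y": 0.035, "z": 0, "rx": 0, "ry": 0, "rz": 0, "hand": 0.01},
  {"x": -0.002, "y": 0.025, "z": 0, "rx": 0, "ry": 0, "rz": 0, "hand": 0.01},
  {"x": 0, "y": 0, "z": 0, "rx": 0, "ry": 0, "rz": 0, "hand": 0.01},
])

```text
time: 11.9
tool_pos: [0.5295, -0.0217, 0.1745]
ee_rot: [-1.569, 0.003, 0.243]
wrist_force: [-0.6, -0.4, -2.0]
width: 0.0275
```

```bash
python3 - <<'E'
from h import *
s=snap('scene'); cv2.imwrite('pics/s5.png',cv2.resize(s['color'][130:300,180:380,::-1],None,fx=3.5,fy=3.5,interpolation=cv2.INTER_CUBIC))
E
```

```text
(no output)
```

View pics/s5.png

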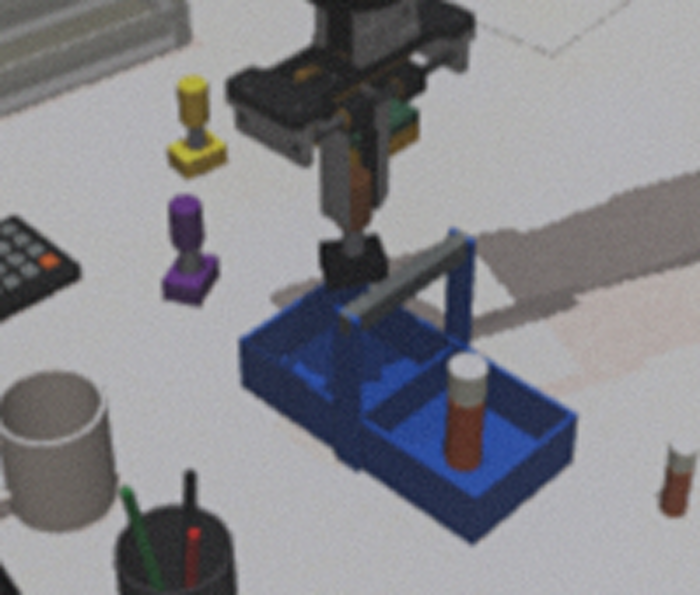

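The stamp hangs upright above the far bay (350,260 in the crop). Lowering.

Call:
play_rows([
  {"x": 0.001, "y": -0.004, "z": -0.01, "rx": 0, "ry": 0, "rz": 0, "hand": 0.01},
  {"x": 0, "y": 0, "z": -0.025, "rx": 0, "ry": 0, "rz": 0, "hand": 0.01},
  {"x": 0, "y": 0, "z": -0.03, "rx": 0, "ry": 0, "rz": 0, "hand": 0.01},
  {"x": 0, "y": 0, "z": -0.025, "rx": 0, "ry": 0, "rz": 0, "hand": 0.01},
  {"x": 0, "y": 0, "z": -0.015, "rx": 0, "ry": 0, "rz": 0, "hand": 0.01},
  {"x": 0, "y": 0, "z": -0.006, "rx": 0, "ry": 0, "rz": 0, "hand": 0.01},
  {"x": 0, "y": 0, "z": 0, "rx": 0, "ry": 0, "rz": 0, "hand": 0.01},
  {"x": 0, "y": 0, "z": 0, "rx": 0, "ry": 0, "rz": 0, "hand": 0.01},
])

```text
time: 12.95
tool_pos: [0.5332, -0.0287, 0.0667]
ee_rot: [-1.572, -0.002, 0.239]
wrist_force: [-0.7, -0.8, -0.7]
width: 0.0274
```

Call:
play_rows([
  {"x": 0, "y": 0, "z": -0.003, "rx": 0, "ry": 0, "rz": 0, "hand": 0.01},
  {"x": 0, "y": 0, "z": -0.002, "rx": 0, "ry": 0, "rz": 0, "hand": 0.01},
  {"x": 0, "y": 0, "z": 0, "rx": 0, "ry": 0, "rz": 0, "hand": 0.01},
])

```text
time: 13.32
tool_pos: [0.5323, -0.0284, 0.0605]
ee_rot: [-1.571, -0.0, 0.239]
wrist_force: [-0.9, 0.4, -0.9]
width: 0.0277
```

Call:
play_rows([
  {"x": 0, "y": 0, "z": -0.001, "rx": 0, "ry": 0, "rz": 0, "hand": 0.01},
  {"x": 0, "y": 0, "z": 0, "rx": 0, "ry": 0, "rz": 0, "hand": 0.01},
  {"x": 0, "y": 0, "z": 0, "rx": 0, "ry": 0, "rz": 0, "hand": 0.01},
])

```text
time: 13.7
tool_pos: [0.5325, -0.0285, 0.0604]
ee_rot: [-1.571, -0.001, 0.239]
wrist_force: [-2.3, -0.6, 4.4]
width: 0.0272
```

Contact at 60.4 mm, as predicted. Releasing and rising.

Call:
play_rows([
  {"x": 0, "y": 0, "z": 0, "rx": 0, "ry": 0, "rz": 0, "hand": 0.03},
  {"x": 0, "y": 0, "z": 0, "rx": 0, "ry": 0, "rz": 0, "hand": 0.04},
  {"x": 0, "y": 0, "z": 0, "rx": 0, "ry": 0, "rz": 0, "hand": 0.05},
  {"x": 0, "y": 0, "z": 0, "rx": 0, "ry": 0, "rz": 0, "hand": 0.06},
  {"x": 0, "y": 0, "z": 0, "rx": 0, "ry": 0, "rz": 0, "hand": 0.06},
  {"x": 0, "y": 0, "z": 0.02, "rx": 0, "ry": 0, "rz": 0, "hand": 0.06},
  {"x": 0, "y": 0, "z": 0.04, "rx": 0, "ry": 0, "rz": 0, "hand": 0.06},
  {"x": 0, "y": 0, "z": 0.05, "rx": 0, "ry": 0, "rz": 0, "hand": 0.06},
])

```text
time: 14.7
tool_pos: [0.5314, -0.0283, 0.1693]
ee_rot: [-1.57, 0.003, 0.239]
wrist_force: [-0.5, -0.3, -0.3]
width: 0.0601
```

Call:
play_rows([
  {"x": 0, "y": 0, "z": 0.05, "rx": 0, "ry": 0, "rz": 0, "hand": 0.06},
  {"x": 0, "y": 0, "z": 0.02, "rx": 0, "ry": 0, "rz": 0.18, "hand": 0.06},
  {"x": 0, "y": 0, "z": 0, "rx": 0, "ry": 0, "rz": 0.18, "hand": 0.06},
  {"x": -0.002, "y": 0.01, "z": 0, "rx": 0, "ry": 0, "rz": 0.18, "hand": 0.06},
  {"x": -0.003, "y": 0.012, "z": 0, "rx": 0, "ry": 0, "rz": 0.18, "hand": 0.06},
  {"x": -0.003, "y": 0.012, "z": 0, "rx": 0, "ry": 0, "rz": 0.18, "hand": 0.06},
  {"x": -0.003, "y": 0.012, "z": 0, "rx": 0, "ry": 0, "rz": 0.18, "hand": 0.06},
  {"x": -0.003, "y": 0.012, "z": 0, "rx": 0, "ry": 0, "rz": 0.18, "hand": 0.06},
])

```text
time: 15.7
tool_pos: [0.5182, 0.03, 0.2395]
ee_rot: [-1.571, -0.0, 1.505]
wrist_force: [0.3, -0.4, 0.2]
width: 0.0598
```

Call:
play_rows([
  {"x": 0, "y": 0, "z": 0, "rx": 0, "ry": 0, "rz": 0.18, "hand": 0.06},
  {"x": 0, "y": 0, "z": 0, "rx": 0, "ry": 0, "rz": 0.13, "hand": 0.06},
  {"x": 0, "y": 0, "z": 0, "rx": 0, "ry": 0, "rz": 0, "hand": 0.06},
])

```text
time: 16.08
tool_pos: [0.5183, 0.0296, 0.2395]
ee_rot: [-1.571, -0.0, 1.808]
wrist_force: [-0.6, 0.0, 0.3]
width: 0.0596
```

```bash
python3 - <<'E'
from h import *
o=robot.get_obs();print(o['tool_pos'],o['ee_rot'],o['joint_positions'])
s=snap('scene'); cv2.imwrite('pics/s6.png',cv2.resize(s['color'][100:300,180:380,::-1],None,fx=3,fy=3,interpolation=cv2.INTER_CUBIC))
W=cloud(s);Z=W[...,2]
m=(Z>.12)&(Z<.155)&(np.hypot(W[...,0]-.5175,W[...,1]-.0295)<.075);P=W[m];print('bar scene',len(P),np.percentile(P,[1,50,99],axis=0).round(4).tolist(),cv2.minAreaRect((P[:,:2]*1000).astype(np.float32)))
P=P[P[:,2]>.147];print('top of bar',len(P),P.mean(0))
s=snap('top'); cv2.imwrite('pics/t6.png',cv2.resize(s['color'][170:300,180:330,::-1],None,fx=4,fy=4,interpolation=cv2.INTER_CUBIC))
E
```

```text
[0.51829222 0.029612   0.23947292] [-1.57079149e+00 -1.08986354e-04  1.80753723e+00] [-5.22424603e-02  1.41122855e-02  1.38031984e+00  1.04714275e-04
  1.74719622e+00 -1.85976132e+00]
bar scene 453 [[0.4566, 0.0108, 0.1205], [0.5274, 0.0356, 0.1461], [0.5829, 0.0566, 0.153]] ((520.2259521484375, 30.59679412841797), (127.94790649414062, 26.39493179321289), 13.533045768737793)
top of bar 210 [0.52217975 0.03227389 0.14978728]
```

View pics/s6.png

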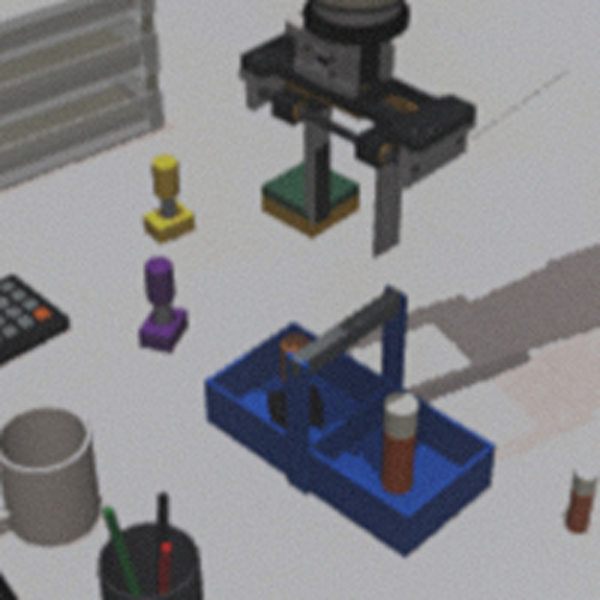

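View pics/t6.png

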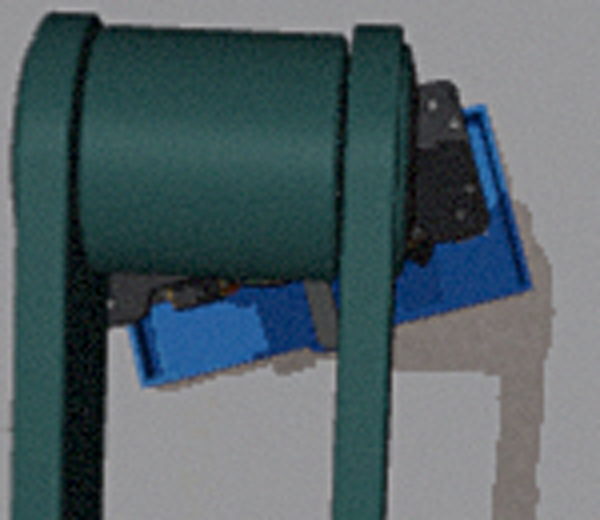

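The stamp stands in the far bay and the stick in the near bay. The fingers are now turned across the bar, directly above it. Lowering to the bar and gripping.

Call:
play_rows([
  {"x": 0, "y": 0, "z": -0.02, "rx": 0, "ry": 0, "rz": 0, "hand": 0.06},
  {"x": 0, "y": 0, "z": -0.03, "rx": 0, "ry": 0, "rz": 0, "hand": 0.06},
  {"x": 0, "y": 0, "z": -0.025, "rx": 0, "ry": 0, "rz": 0, "hand": 0.06},
  {"x": 0, "y": 0, "z": -0.02, "rx": 0, "ry": 0, "rz": 0, "hand": 0.06},
  {"x": 0, "y": 0, "z": -0.015, "rx": 0, "ry": 0, "rz": 0, "hand": 0.06},
  {"x": 0, "y": 0, "z": -0.008, "rx": 0, "ry": 0, "rz": 0, "hand": 0.06},
  {"x": 0, "y": 0, "z": 0, "rx": 0, "ry": 0, "rz": 0, "hand": 0.045},
  {"x": 0, "y": 0, "z": 0, "rx": 0, "ry": 0, "rz": 0, "hand": 0.035},
])

```text
time: 17.18
tool_pos: [0.5189, 0.0295, 0.1225]
ee_rot: [-1.572, 0.0, 1.809]
wrist_force: [-0.9, 0.1, -0.7]
width: 0.0435
```

Call:
play_rows([
  {"x": 0, "y": 0, "z": 0, "rx": 0, "ry": 0, "rz": 0, "hand": 0.03},
  {"x": 0, "y": 0, "z": 0, "rx": 0, "ry": 0, "rz": 0, "hand": 0.025},
  {"x": 0, "y": 0, "z": 0, "rx": 0, "ry": 0, "rz": 0, "hand": 0.021},
  {"x": 0, "y": 0, "z": 0, "rx": 0, "ry": 0, "rz": 0, "hand": 0.018},
])

```text
time: 17.68
tool_pos: [0.5183, 0.0296, 0.1216]
ee_rot: [-1.571, -0.0, 1.809]
wrist_force: [1.4, -0.1, -1.1]
width: 0.0183
```

```bash
python3 - <<'E'
from h import *
s=snap('scene'); cv2.imwrite('pics/s7.png',cv2.resize(s['color'][130:300,200:380,::-1],None,fx=3.5,fy=3.5,interpolation=cv2.INTER_CUBIC))
E
```

```text
(no output)
```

View pics/s7.png

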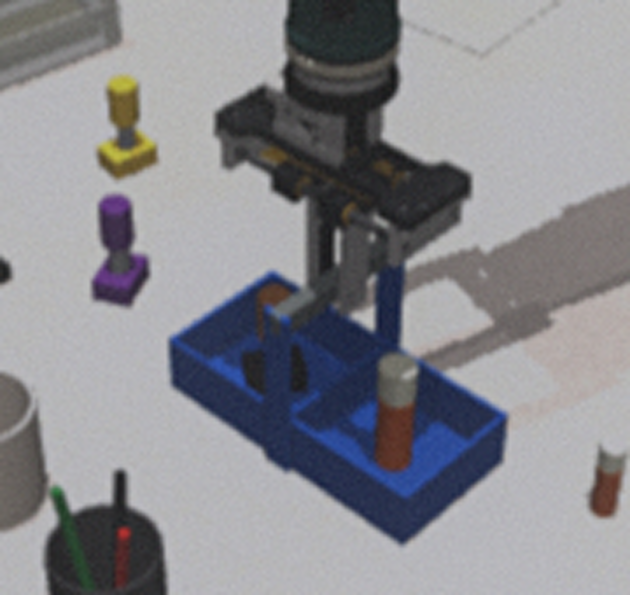

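Call:
play_rows([
  {"x": 0, "y": 0, "z": 0, "rx": 0, "ry": 0, "rz": 0, "hand": 0.016},
  {"x": 0, "y": 0, "z": 0, "rx": 0, "ry": 0, "rz": 0, "hand": 0.014},
  {"x": 0, "y": 0, "z": 0, "rx": 0, "ry": 0, "rz": 0, "hand": 0.0},
  {"x": 0, "y": 0, "z": 0, "rx": 0, "ry": 0, "rz": 0, "hand": 0.0},
  {"x": 0, "y": 0, "z": 0, "rx": 0, "ry": 0, "rz": 0, "hand": 0.0},
  {"x": 0, "y": 0, "z": 0, "rx": 0, "ry": 0, "rz": 0, "hand": 0.0},
])

```text
time: 18.48
tool_pos: [0.5184, 0.0293, 0.1215]
ee_rot: [-1.571, 0.0, 1.809]
wrist_force: [-0.1, -1.7, -1.1]
width: 0.0138
```

Call:
play_rows([
  {"x": 0, "y": 0, "z": 0.002, "rx": 0, "ry": 0, "rz": 0, "hand": 0.0},
  {"x": 0, "y": 0, "z": 0.003, "rx": 0, "ry": 0, "rz": 0, "hand": 0.0},
  {"x": 0, "y": 0, "z": 0.005, "rx": 0, "ry": 0, "rz": 0, "hand": 0.0},
  {"x": 0, "y": 0, "z": 0.005, "rx": 0, "ry": 0, "rz": 0, "hand": 0.0},
  {"x": 0, "y": 0, "z": 0.005, "rx": 0, "ry": 0, "rz": 0, "hand": 0.0},
  {"x": 0, "y": 0, "z": 0.005, "rx": 0, "ry": 0, "rz": 0, "hand": 0.0},
  {"x": 0, "y": 0, "z": 0, "rx": 0, "ry": 0, "rz": 0, "hand": 0.0},
])

```text
time: 19.35
tool_pos: [0.5188, 0.0295, 0.1473]
ee_rot: [-1.572, 0.0, 1.809]
wrist_force: [0.3, 0.3, -5.4]
width: 0.0139
```

```bash
python3 - <<'E'
from h import *
s=snap('scene'); cv2.imwrite('pics/s8.png',cv2.resize(s['color'][130:300,200:380,::-1],None,fx=3.5,fy=3.5,interpolation=cv2.INTER_CUBIC))
o=robot.get_obs();print(o['wrist_force'],o['wrist_torque'])
E
```

```text
[-0.42346285 -0.46433738 -5.06521616] [0.07807531 0.02562227 0.02685389]
```

View pics/s8.png

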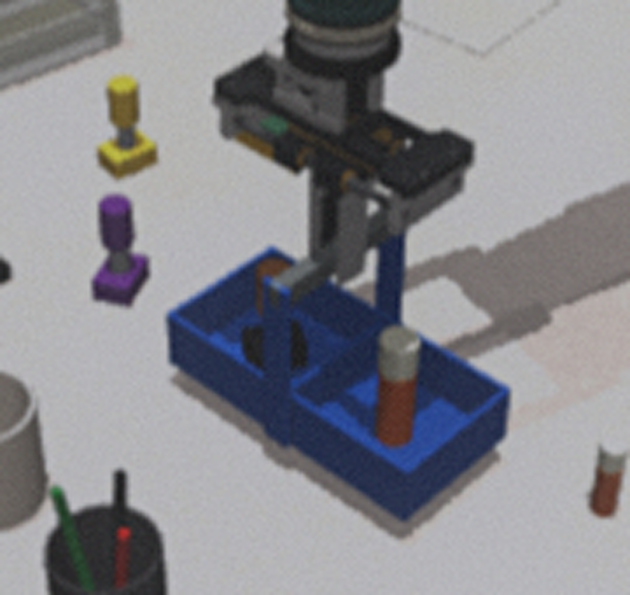

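The caddy is off the desk and level, with both items standing and a load of about 5.2 N, which fits about 0.55 kg. I'll raise it to about 12 cm.

Call:
play_rows([
  {"x": 0, "y": 0, "z": 0.006, "rx": 0, "ry": 0, "rz": 0, "hand": 0.0},
  {"x": 0, "y": 0, "z": 0.01, "rx": 0, "ry": 0, "rz": 0, "hand": 0.0},
  {"x": 0, "y": 0, "z": 0.012, "rx": 0, "ry": 0, "rz": 0, "hand": 0.0},
  {"x": 0, "y": 0, "z": 0.012, "rx": 0, "ry": 0, "rz": 0, "hand": 0.0},
  {"x": 0, "y": 0, "z": 0.012, "rx": 0, "ry": 0, "rz": 0, "hand": 0.0},
  {"x": 0, "y": 0, "z": 0.012, "rx": 0, "ry": 0, "rz": 0, "hand": 0.0},
  {"x": 0, "y": 0, "z": 0.012, "rx": 0, "ry": 0, "rz": 0, "hand": 0.0},
  {"x": 0, "y": 0, "z": 0.01, "rx": 0, "ry": 0, "rz": 0, "hand": 0.0},
])

```text
time: 20.4
tool_pos: [0.5184, 0.0296, 0.2334]
ee_rot: [-1.571, 0.0, 1.809]
wrist_force: [-0.1, 0.9, -6.1]
width: 0.0135
```

Call:
play_rows([
  {"x": 0, "y": 0, "z": 0.006, "rx": 0, "ry": 0, "rz": 0, "hand": 0.0},
  {"x": 0, "y": 0, "z": 0.003, "rx": 0, "ry": 0, "rz": 0, "hand": 0.0},
  {"x": 0, "y": 0, "z": 0, "rx": 0, "ry": 0, "rz": 0, "hand": 0.0},
  {"x": 0, "y": 0, "z": 0, "rx": 0, "ry": 0, "rz": 0, "hand": 0.0},
  {"x": 0, "y": 0, "z": 0, "rx": 0, "ry": 0, "rz": 0, "hand": 0.0},
  {"x": 0, "y": 0, "z": 0, "rx": 0, "ry": 0, "rz": 0, "hand": 0.0},
  {"x": 0, "y": 0, "z": 0, "rx": 0, "ry": 0, "rz": 0, "hand": 0.0},
  {"x": 0, "y": 0, "z": 0, "rx": 0, "ry": 0, "rz": 0, "hand": 0.0},
])

```text
time: 21.4
tool_pos: [0.5183, 0.0296, 0.2415]
ee_rot: [-1.571, -0.0, 1.809]
wrist_force: [0.5, 0.6, -5.9]
width: 0.0137
```

Call:
play_rows([
  {"x": 0, "y": 0, "z": 0, "rx": 0, "ry": 0, "rz": 0, "hand": 0.0},
  {"x": 0, "y": 0, "z": 0, "rx": 0, "ry": 0, "rz": 0, "hand": 0.0},
  {"x": 0, "y": 0, "z": 0, "rx": 0, "ry": 0, "rz": 0, "hand": 0.0},
  {"x": 0, "y": 0, "z": 0, "rx": 0, "ry": 0, "rz": 0, "hand": 0.0},
  {"x": 0, "y": 0, "z": 0, "rx": 0, "ry": 0, "rz": 0, "hand": 0.0},
  {"x": 0, "y": 0, "z": 0, "rx": 0, "ry": 0, "rz": 0, "hand": 0.0},
  {"x": 0, "y": 0, "z": 0, "rx": 0, "ry": 0, "rz": 0, "hand": 0.0},
  {"x": 0, "y": 0, "z": 0, "rx": 0, "ry": 0, "rz": 0, "hand": 0.0},
])

```text
time: 22.4
tool_pos: [0.5183, 0.0296, 0.2415]
ee_rot: [-1.571, -0.0, 1.809]
wrist_force: [-0.1, 0.5, -5.5]
width: 0.014
```

Call:
play_rows([
  {"x": 0, "y": 0, "z": 0, "rx": 0, "ry": 0, "rz": 0, "hand": 0.0},
  {"x": 0, "y": 0, "z": 0, "rx": 0, "ry": 0, "rz": 0, "hand": 0.0},
  {"x": 0, "y": 0, "z": 0, "rx": 0, "ry": 0, "rz": 0, "hand": 0.0},
  {"x": 0, "y": 0, "z": 0, "rx": 0, "ry": 0, "rz": 0, "hand": 0.0},
  {"x": 0, "y": 0, "z": 0, "rx": 0, "ry": 0, "rz": 0, "hand": 0.0},
  {"x": 0, "y": 0, "z": 0, "rx": 0, "ry": 0, "rz": 0, "hand": 0.0},
  {"x": 0, "y": 0, "z": 0, "rx": 0, "ry": 0, "rz": 0, "hand": 0.0},
  {"x": 0, "y": 0, "z": 0, "rx": 0, "ry": 0, "rz": 0, "hand": 0.0},
])

```text
time: 23.4
tool_pos: [0.5183, 0.0296, 0.2415]
ee_rot: [-1.571, -0.0, 1.809]
wrist_force: [0.8, -0.3, -5.3]
width: 0.0139
```

```bash
python3 - <<'E'
from h import *
s=snap('scene'); cv2.imwrite('pics/s9.png',cv2.resize(s['color'][...,::-1],(784,588)))
W=cloud(s); hsv=cv2.cvtColor(s['color'],cv2.COLOR_RGB2HSV)
m=cv2.inRange(hsv,(105,120,30),(125,255,255))>0
P=W[m]; P=P[(np.hypot(P[:,0]-.5183,P[:,1]-.0295)<.15)&(P[:,2]>.05)]
rim=P[(np.abs(P[:,2]-.174)<.02)]
# rel height of bottom, front edge along the long wall vs long axis coord
L=np.array([-.2351,.972]); S=np.array([.972,.2351]); c=np.array([.5183,.0295])
x=(P[:,:2]-c)@L; y=(P[:,:2]-c)@S
for a in np.arange(-.11,.12,.04):
    k=(np.abs(x-a)<.008)&(y>.052)&(y<.064); q=P[k,2]
    if len(q)>5: print(round(a,3),len(q),np.percentile(q,[2,98]).round(4))
o=robot.get_obs();print(o['tool_pos'],o['wrist_force'],np.abs(o['qvel']).max(),o['width'],o['time'])
E
```

```text
-0.11 41 [0.1244 0.1698]
-0.07 60 [0.1245 0.1713]
-0.03 72 [0.1227 0.171 ]
0.01 156 [0.1259 0.2695]
0.05 81 [0.1232 0.1707]
0.09 89 [0.1247 0.172 ]
[0.51831682 0.02954734 0.24150241] [ 0.6990221   0.35375918 -5.46082719] 0.0019200189437769074 0.01353067464377304 23.45
```

View pics/s9.png

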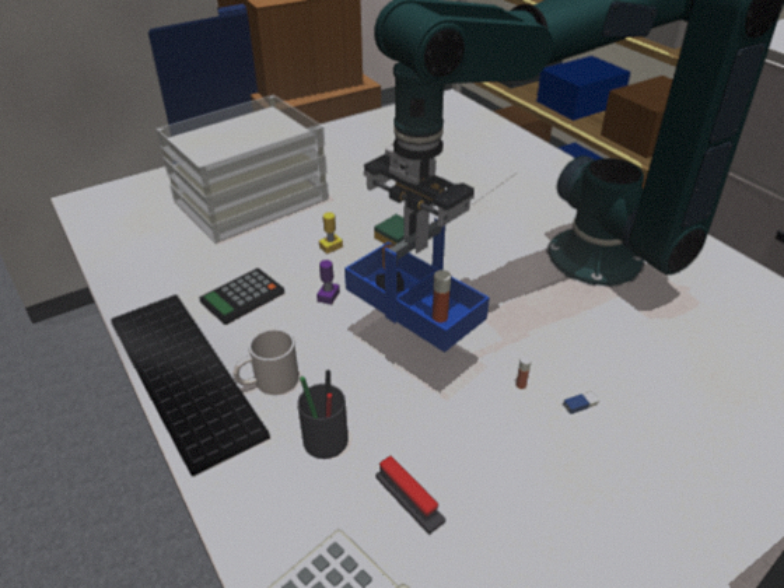

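The caddy hangs level about 120 mm up, with the stick at (441,295) and the stamp at (392,275) both standing. All the bystanders are where they were. I'll hold one more second, then hand in.

Call:
play_rows([
  {"x": 0, "y": 0, "z": 0, "rx": 0, "ry": 0, "rz": 0, "hand": 0.0},
  {"x": 0, "y": 0, "z": 0, "rx": 0, "ry": 0, "rz": 0, "hand": 0.0},
  {"x": 0, "y": 0, "z": 0, "rx": 0, "ry": 0, "rz": 0, "hand": 0.0},
  {"x": 0, "y": 0, "z": 0, "rx": 0, "ry": 0, "rz": 0, "hand": 0.0},
  {"x": 0, "y": 0, "z": 0, "rx": 0, "ry": 0, "rz": 0, "hand": 0.0},
  {"x": 0, "y": 0, "z": 0, "rx": 0, "ry": 0, "rz": 0, "hand": 0.0},
  {"x": 0, "y": 0, "z": 0, "rx": 0, "ry": 0, "rz": 0, "hand": 0.0},
  {"x": 0, "y": 0, "z": 0, "rx": 0, "ry": 0, "rz": 0, "hand": 0.0},
])

```text
time: 24.45
tool_pos: [0.5183, 0.0295, 0.2415]
ee_rot: [-1.571, -0.0, 1.809]
wrist_force: [0.6, -0.1, -5.9]
width: 0.0135
```

```bash
python3 -c "
from h import *
print(workorder.close_job()); o=robot.get_obs(); print(o['time'],o['tool_pos'],o['wrist_force'],o['width'])"
```

```text
the job is handed in; nothing more can be done
None
the job is handed in; nothing more can be done
```

I set the larger orange glue stick in the +y bay and the wooden-handled stamp in the -y bay. Each was lowered until the wrist showed light floor contact (about 5 N) before release. I then gripped the caddy by its bar, raised it about 120 mm, held it still for over 3.5 s, and handed the job in at about 24.5 s while still holding it; no verdict was reported.

- **Caddy:** in the last picture it was level, with the bottom edge at 123–126 mm all along. The load on the wrist was steady at 5.3–5.9 N, the finger opening 13.5–14 mm and the joints at rest.
- **Contents and bystanders:** the stick and stamp both looked upright, one in each bay. The bystanders looked unmoved to the eye; I did not re-measure them.
- **Disagreements:** the two cameras differed by 2–4 mm on the positions of the stick and the bar, which did not affect the grasps. The final state could not be re-read after hand-in.

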